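# Refit the hook-in cover of a dust filter box

## Task

Close the dust filter box on the bench: clear the wooden offcut out of its recess and leave it on the bench, then fit the cover plate by tilting it to hook its thin tongue under the box's lip and lowering the other edge until the plate lies flush in the recess. Finally push the sliding bolt fully over the plate's free edge, and leave the bottles, the spray can and the screw tub where they stand.

Things in the scene. Friction and masses are not known exactly. Their poses are not given: they have to be found in the camera images.
- filter_box: grey low box fixed to the bench, 245 x 150 x 60 mm (plus 10 mm feet at its sides and a 28 mm long black hose spigot at the back). Origin on the bench under the centre of the seated cover; x points to the lip end (away from the robot, turned up to 0.3 rad). x -140 to -77.5 mm is a sill with the bolt (guide tops z 67), then the recess, then the back wall to x 105 (top z 63)
- seat (a point): centre of the seat on the recess floor, at (0, 0, 50) mm of the box, where a seated cover has its origin (play 2.5 mm in x, 4 mm in y), its x along the box's x. Recess: box x -77.5 to +91.5 mm, y -63 to +63 mm, flat grille floor at z 50 mm, 10 mm below the tops of sill and side walls (z 60 mm)
- lip_edge (a point): middle of the lip's lower inner edge, at (77.5, 0, 58) mm of the box. The lip hangs over the recess's +x end from x 77.5 to 91.5 mm over its whole width, underside z 58, top z 63 mm: a slot 8 mm high and 14 mm deep lies under it
- bolt (a joint): flat steel bolt on the sill, 50 x 30 x 6 mm, bottom at box z 62 mm. Joint in m: 0 = drawn back, tip at box x -81.5 mm, 4 mm short of the recess; grows towards the lip; 0.028 = fully over, tip 24 mm over the recess. Starts at 0 to 0.016, so it may stick out over the recess, in the plate's way. Stays where it is left; about 2 N moves it
- bolt_knob (a point): centre of the top of the bolt's black round knob, 14 mm across, 28 mm tall (box z 68 to 96 mm); in the box frame x = -122 mm + joint value, y 0, moves with the bolt
- cover_plate: grey cover plate, loose, 0.4 kg, lying on the bench the right way up. Main plate x -75 to +73 mm, 118 mm wide (y), 10 mm thick; a thin tongue, 4 mm thick and 104 mm wide, at its underside runs on from x 73 to 89 mm. Black upright grip bar on top at x 0: 16 mm thick (x), 80 mm long (y), z 10 to 44 mm. Origin: underside, below the middle of the grip bar; x points to the tongue, z up
- tongue_tip (a point): middle of the tongue's outer bottom edge, at (89, 0, 0) mm of the cover plate
- free_edge (a point): middle of the top edge of the cover plate away from the tongue, at (-75, 0, 10) mm of the plate
- offcut: pale sawn wooden block 50 x 90 x 28 mm (x, y, z), 0.09 kg, lying flat in the box's recess. Origin: centre of its underside
- glue_bottle: white glue bottle with orange nozzle, about 60 mm across, 187 mm tall, standing; origin at the centre of its foot. Leave alone
- spray_can: yellow spray can with red cap, 58 mm across, 200 mm tall, standing; origin at the centre of its foot. Leave alone
- steel_bottle: pale grey drinking bottle with wooden cap, 72 mm across, 246 mm tall, standing; origin at the centre of its foot. Leave alone
- screw_tub: white tub of screws, 86 mm across, 52 mm tall; origin at the centre of its foot. Leave alone

How it is judged:
By the outcome, as a careful person would: the job done as asked, in the order asked, and still so for the second after the job is handed in, with the robot touching nothing.
It also fails if it takes over 72 s, if anything falls off the work surface, if the arm or the gripper's body presses on something with over 40 N, if the wrist force passes 120 N, or if a joint passes its speed limit or range.

## Robot

A 6-joint arm with a two-finger parallel gripper is mounted at the origin on a cart in front of the work surface, level with it; the furniture and walls round the work are solid. World frame = base frame: x ahead of the robot, y to its left, z up, the work surface at z = 0. Lengths are in m, angles in rad, forces in N, time in s.
With the tool pointing down it reaches from about 0.375 to 0.975 m from the base axis. Payload 3.8 kg.
Tool frame: the origin (TCP) lies midway between the tips of the shut fingers; the grasp point (between the pads) lies 19 mm behind it; z points along the fingers, y is the line along which they close (so a half turn about z gives the same grasp; the last joint's range is limited). The gripper opens to 88 mm and grips with 3 to 60 N. Pads are 18 mm wide; open, the fingers measure 123 mm over their backs; the gripper's body (75 mm by 187 mm) begins 45 mm behind the grasp point.
Start: joints at [-0.037, 0.264, 1.604, -0, 1.274, -0.037], TCP at [0.675, -0, 0.239] pointing down, gripper open.
Joint ranges: [-2.63, 2.63], [-0.94, 2.18], [0.31, 2.57], [-1.31, 4.45], [0, 2.66], [-2.55, 2.55]. Speed limits (rad/s): [2.57, 2.57, 3.14, 3.14, 3.14, 3.14].

## Interface

Orientations are given as a rotation vector (axis times angle).
In Python, from cell import manip, inverse_kinematics, cams, order gives the robot as it stands. Calls block until the motion is done:
- manip.move_pose(position, orientation): joint-space move of the TCP to a pose.
- manip.move_linear(position, rate=0.15, rot=None): straight line of the TCP; rot=None keeps the orientation; rate is the mean speed in m/s.
- manip.set_joints(angles): joint-space move.
- manip.set_gripper(opening, force=None): finger opening in m; force is the grip in N (None keeps the last); returns when the fingers have stopped.
- manip.dwell(seconds).
- inverse_kinematics(position, orientation): joint angles nearest the present ones, or None.
- manip.state(): the state.
- cams.capture(name): name is "scene" or "side" or "wrist"; returns a dict with "image" (480x640x3 uint8, blue, green, red), "z_map" (480x640 float32, m along the optical axis (not along the pixel's ray), 0 where there is no reading), "intrinsics" (3x3 intrinsics, pixels), "position" and "orientation" of the camera in the world; the wrist camera has in their place "T_tool_cam" (4x4, takes a point from camera to tool coordinates, whose origin is the TCP and whose axes are the flange's). Camera axes: x right, y down, z forward; pixel columns grow to the right and rows downward; lengths in m; the calibration is good to about 2 mm. A picture is of the moment at which its call begins: read the wrist's pose just before it.
A pose or a line that the arm cannot do raises manip.IKError and nothing moves.
- order.close_job(): hands the job in; it is judged then, once.
The state is a dict: "clock": time; "joint_pos": joint angles; "joint_velocities": joint speeds; "tau": joint torques, N m; "tool_pos": TCP position; "tcp_rot": TCP orientation; "contact_force": force on the tool from outside, world axes, zero at the start; "moment": the same for the moment, N m; "gripper_width": finger opening in m; "grasp_force": force on a finger pad.
Only numpy, scipy, OpenCV 4.12 (cv2) and the standard library are available. Lean on these libraries where they do the work, as an engineer would, in place of code of your own. Each camera call takes 0.05 s, during which the arm holds its last target. There are 200 camera calls.

## Working session

There is one attempt and no reset: what is moved stays moved. The work goes in short steps, each a Python script; the robot and the scene stay as the last script left them, time stands still between calls to the robot, and variables do not carry over. Pictures are saved under pics/ and viewed, at most 10 in all, crops included, and the job is handed in when it is done.

```bash
ls; mkdir -p pics
python3 - <<'E'
from cell import manip,cams
import cv2,numpy as np,pickle
d={}
for n in("scene","side","wrist"):
    s=manip.state(); c=cams.capture(n); c['tp']=s['tool_pos'];c['tr']=s['tcp_rot']; d[n]=c
    print(n,c['intrinsics'].tolist(),c.get('position'),c.get('orientation'),c.get('T_tool_cam'))
print(s)
pickle.dump(d,open('d0.pkl','wb'))
cv2.imwrite('pics/a.png',d['scene']['image']);cv2.imwrite('pics/b.png',d['side']['image'])
E
```

```text
pics
scene [[533.8413961929002, 0.0, 321.9704111359318], [0.0, 533.8413961929002, 238.25936910653382], [0.0, 0.0, 1.0]] [ 0.07363429 -0.76442924  0.9196802 ] [-2.19377038  0.59299158 -0.25202002] None
side [[576.3008104734859, 0.0, 319.2871069119782], [0.0, 576.3008104734859, 236.53841830136], [0.0, 0.0, 1.0]] [-0.17249199 -1.02216656  0.72682322] [-1.95787646  0.55788556 -0.36480893] None
wrist [[391.04872115207354, 0.0, 323.95297462373014], [0.0, 391.04872115207354, 244.95732340453688], [0.0, 0.0, 1.0]] None None [[ 4.45451056e-04 -9.49182985e-01 -3.14724422e-01  8.06881079e-02]
 [ 9.99999900e-01  4.13609050e-04  1.67957538e-04  7.56619276e-04]
 [-2.92495685e-05 -3.14724466e-01  9.49183075e-01 -1.46919713e-01]
 [ 0.00000000e+00  0.00000000e+00  0.00000000e+00  1.00000000e+00]]
{'clock': 0.1, 'joint_pos': array([-3.69341617e-02,  2.64674713e-01,  1.60519921e+00, -6.96473682e-06,
        1.27369903e+00, -3.68789454e-02]), 'joint_velocities': array([ 0.00015455, -0.00055685, -0.00340387, -0.00071536, -0.0007774 ,
       -0.00072557]), 'tau': array([ 2.09863060e-04, -5.03614998e+01, -3.58072400e+01,  7.29403482e-02,
        2.32994242e-02, -8.27531630e-05]), 'tool_pos': array([ 6.74375861e-01, -4.11351571e-06,  2.37535240e-01]), 'tcp_rot': array([-2.22047718e+00, -2.22035912e+00,  2.12358788e-03]), 'contact_force': array([-0.54683455, -0.23837707,  0.19082541]), 'moment': array([-0.03660118, -0.02593874,  0.02276681]), 'grasp_force': 0.0, 'gripper_width': 0.08839324278402334}
```

View pics/a.png

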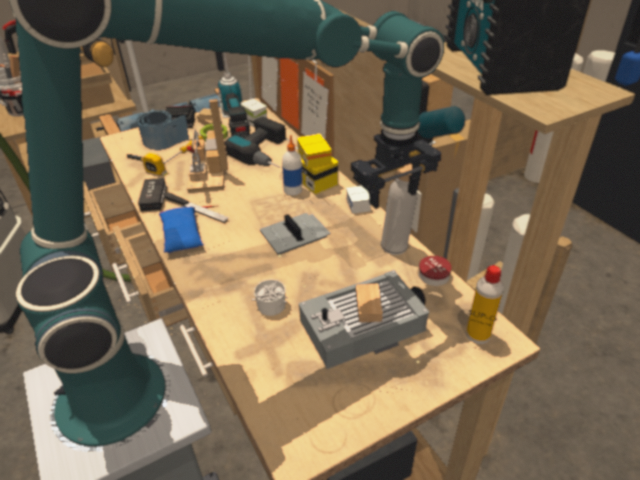

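View pics/b.png

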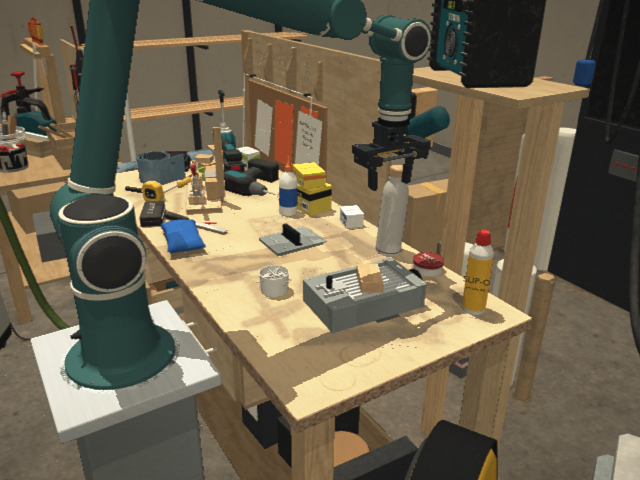

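Scene view: box around (365,318), knob (324,314), offcut (370,302), plate (295,232) with grip (293,227), tub (270,297), steel bottle (397,220), spray can (485,305). The side view agrees. Next I get rough positions from depth.

```bash
cat > h.py <<'E'
import numpy as np,cv2
from scipy.spatial.transform import Rotation as R
from cell import manip,cams,inverse_kinematics
def pose(c):
    if c.get('T_tool_cam') is not None:
        T=np.eye(4);T[:3,:3]=R.from_rotvec(c['tr']).as_matrix();T[:3,3]=c['tp'];T=T@c['T_tool_cam'];return T[:3,:3],T[:3,3]
    return R.from_rotvec(c['orientation']).as_matrix(),np.array(c['position'])
def cap(n):
    s=manip.state();c=cams.capture(n);c['tp']=s['tool_pos'];c['tr']=s['tcp_rot'];return c
def rays(c,uv):
    uv=np.atleast_2d(uv).astype(float);Rm,p=pose(c);K=c['intrinsics']
    d=np.c_[(uv-K[:2,2])/[K[0,0],K[1,1]],np.ones(len(uv))]
    return d@Rm.T,p
def onplane(c,uv,z):
    d,p=rays(c,uv);return p+d*((z-p[2])/d[:,2])[:,None]
def cloud(c):
    v,u=np.mgrid[0:480,0:640];d,p=rays(c,np.c_[u.ravel(),v.ravel()])
    P=(p+d*c['z_map'].reshape(-1,1)).reshape(480,640,3);P[c['z_map']==0]=np.nan;return P
def proj(c,P):
    Rm,p=pose(c);q=(np.atleast_2d(P)-p)@Rm;q=q@c['intrinsics'].T;return q[:,:2]/q[:,2:]
def down(yaw):  # tool z down, tool y axis at angle yaw from world x ... y=(cos,sin,0)
    y=np.array([np.cos(yaw),np.sin(yaw),0]);z=np.array([0,0,-1.]);x=np.cross(y,z)
    return R.from_matrix(np.c_[x,y,z])
E
python3 - <<'E'
from h import *
import pickle
d=pickle.load(open('d0.pkl','rb'))
for n,pts in dict(scene=dict(knob=(324,312),boxc=(350,310),off=(370,297),plate=(305,238),grip=(293,222),tub=(270,290),steel=(397,220),can=(483,320),glue=(291,180),bench=(250,330),lip=(415,298),redlid=(435,267),white=(358,200))).items():
    P=cloud(d[n])
    for k,(u,v) in pts.items(): print(n,k,np.nanmedian(P[v-1:v+2,u-1:u+2].reshape(-1,3),0).round(3))
c=d['wrist'];print(R.from_rotvec(c['tr']).as_matrix().round(3).tolist())
P=cloud(c);print(P[240,320],P[100,320],P[400,320],P[240,100],P[240,540])
cv2.imwrite('pics/c.png',c['image'])
E
```

```text
scene knob [ 0.439 -0.097  0.092]
scene boxc [ 0.512 -0.085  0.049]
scene off [ 0.556 -0.097  0.075]
scene plate [0.566 0.228 0.008]
scene grip [0.553 0.271 0.042]
scene tub [0.39  0.068 0.041]
scene steel [0.737 0.058 0.114]
scene can [ 0.719 -0.272  0.076]
scene glue [0.635 0.441 0.054]
scene bench [0.311 0.017 0.001]
scene lip [ 0.648 -0.138  0.059]
scene redlid [ 0.773 -0.057  0.031]
scene white [0.759 0.265 0.041]
[[0.0, 1.0, -0.002], [1.0, -0.0, 0.0], [0.0, -0.002, -1.0]]
[ 0.67067209 -0.04078867  0.00189865] [6.71032476e-01 9.40716706e-02 5.41145761e-04] [0.67451002 0.02527758 0.31836574] [ 0.47998905 -0.02236429  0.06053789] [ 1.39302986 -0.31336142 -0.85893271]
```

View pics/c.png

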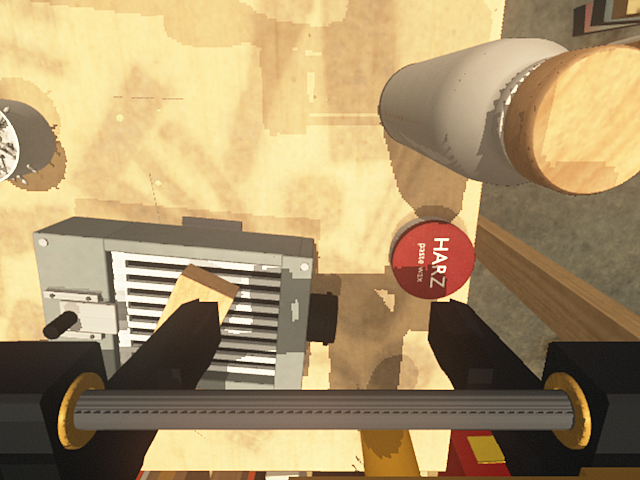

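The wrist view shows the box with the lip/spigot to the right (325,318), knob at (60,325), offcut at (195,290) turned in the recess, and the steel bottle upper right. I now move above the box and then the plate for proper views.

Run:
```python
from h import *
import pickle
rv=manip.state()['tcp_rot']
d={}
for n,p in dict(box=(0.53,-0.17,0.31),plate=(0.56,0.19,0.31)).items():
    manip.move_pose(p,rv);manip.dwell(.3);d[n]=cap('wrist');cv2.imwrite(f'pics/{n}.png',d[n]['image'])
pickle.dump(d,open('d1.pkl','wb'));print(manip.state()['clock'])
```

```text
3.1333
```

View pics/box.png

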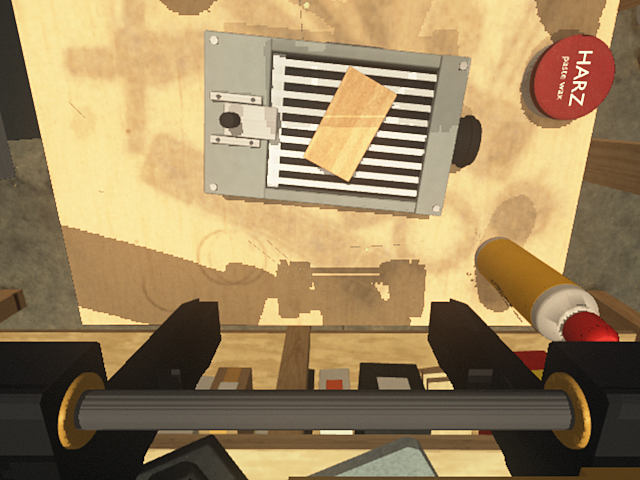

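View pics/plate.png

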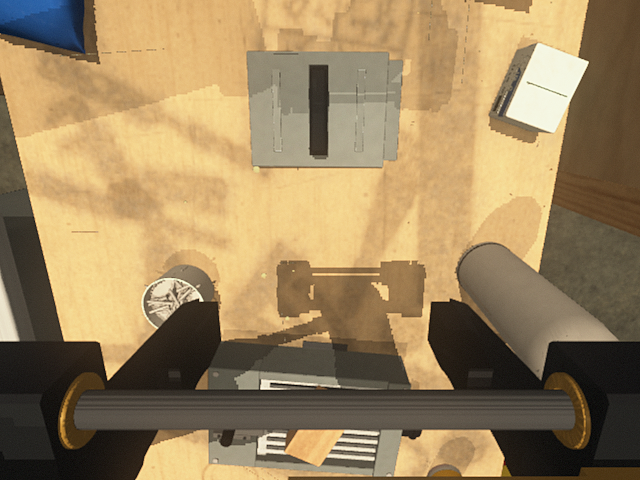

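Box view: sill left with knob (229,120), bolt tip sticking over the recess at (280,122), lip right around (445,135), offcut corners (352,68),(396,95),(348,182),(305,157). Plate view: plate x 250–390, grip bar (319,110), tongue to the right (393–403), nearly parallel to world x.

Run:
```python
from h import *
import pickle
d=pickle.load(open('d1.pkl','rb'))
def rect(c,m,z,n):
    m=cv2.morphologyEx(m.astype(np.uint8),cv2.MORPH_OPEN,np.ones((3,3)))
    cs,_=cv2.findContours(m,0,1);k=max(cs,key=cv2.contourArea)[:,0]
    P=onplane(c,k,z);r=cv2.minAreaRect((P[:,:2]*1000).astype(np.float32))
    b=cv2.boxPoints(r);print(n,np.round(r[0],1),np.round(r[1],1),round(r[2],2),b.round(0).tolist(),'px',k.min(0),k.max(0));return m,k
c=d['box'];P=cloud(c);z=P[...,2];v,u=np.mgrid[0:480,0:640];hsv=cv2.cvtColor(c['image'],cv2.COLOR_BGR2HSV);H,S,V=[hsv[...,i].astype(int) for i in range(3)]
roi=(u>190)&(u<480)&(v>15)&(v<230)
print('z med sill,lip,off',[np.nanmedian(z[a:b,e:f]).round(4) for a,b,e,f in((50,80,225,255),(100,130,436,446),(110,130,345,360))])
rect(c,roi&(z>.055)&(z<.067),.061,'boxtop')
rect(c,roi&(S<50)&(z>.04),.061,'boxgrey')
rect(c,roi&(z>.071)&(u>295),.078,'off z')
rect(c,roi&(S>75)&(z>.055)&(u>290)&(u<410),.078,'off col')
rect(c,roi&(V<60)&(u>215)&(u<245)&(v>105)&(v<135),.09,'knob')
rect(c,roi&(z>.088)&(u<260),.096,'knob z')
# bolt bright
rect(c,roi&(V>150)&(S<60)&(u>240)&(u<290)&(v>100)&(v<145)&(z>.06),.068,'bolt')
# line fits: edge sill/recess -> floor strip
c=d['plate'];P=cloud(c);z=P[...,2];hsv=cv2.cvtColor(c['image'],cv2.COLOR_BGR2HSV);H,S,V=[hsv[...,i].astype(int) for i in range(3)]
roi=(u>230)&(u<420)&(v>35)&(v<180)
print('zplate,tongue,grip',[np.nanmedian(z[a:b,e:f]).round(4) for a,b,e,f in((120,150,285,305),(80,140,393,397),(80,130,314,322))])
rect(c,roi&(z>.0065)&(z<.02)|(roi&(z>.0065)),.010,'plate')
rect(c,roi&(S<50),.01,'plate+tongue col')
rect(c,roi&(z>.035),.044,'grip z')
rect(c,roi&(V<60),.044,'grip col')
rect(c,roi&(z>.0025)&(z<.0065)&(u>380),.004,'tongue')
```

```text
z med sill,lip,off [np.float64(0.0608), np.float64(0.0638), np.float64(0.0787)]
boxtop [ 537.1 -100.4] [150.4 244.8] 84.61 [[408.0, -164.0], [652.0, -187.0], [666.0, -37.0], [422.0, -14.0]] px [204  30] [470 215]
boxgrey [449.9 -47.6] [58.3 59.5] 84.57 [[418.0, -74.0], [477.0, -79.0], [482.0, -21.0], [423.0, -16.0]] px [205  34] [270 105]
off z [552.8 -97.4] [89.8 50. ] 61.69 [[509.0, -125.0], [553.0, -149.0], [596.0, -70.0], [552.0, -46.0]] px [303  67] [395 180]
off col [552.8 -97.4] [89.8 50. ] 61.7 [[510.0, -125.0], [553.0, -149.0], [596.0, -70.0], [552.0, -46.0]] px [304  67] [395 180]Traceback (most recent call last):
  File "<stdin>", line 16, in <module>
  File "<stdin>", line 6, in rect
ValueError: max() iterable argument is empty
```

Run:
```python
from h import *
import pickle
d=pickle.load(open('d1.pkl','rb'))
def rect(c,m,z,n):
    m=cv2.morphologyEx(m.astype(np.uint8),cv2.MORPH_OPEN,np.ones((3,3)))
    cs,_=cv2.findContours(m,0,1)
    if not cs: print(n,'none');return
    k=max(cs,key=cv2.contourArea)[:,0]
    P=onplane(c,k,z);r=cv2.minAreaRect((P[:,:2]*1000).astype(np.float32))
    b=cv2.boxPoints(r);print(n,np.round(r[0],1),np.round(r[1],1),round(r[2],2),b.round(0).tolist(),'px',k.min(0),k.max(0))
v,u=np.mgrid[0:480,0:640]
def ch(c):
    h=cv2.cvtColor(c['image'],cv2.COLOR_BGR2HSV);return [h[...,i].astype(int) for i in range(3)]
yaw=np.deg2rad(-5.39);o=np.array([.5545,-.102]);Rb=np.array([[np.cos(yaw),-np.sin(yaw)],[np.sin(yaw),np.cos(yaw)]])
c=d['box'];P=cloud(c);z=P[...,2];H,S,V=ch(c)
B=(P[...,:2]-o)@Rb
k=(u>190)&(u<260)&(v>100)&(v<140)&(z>.085)
print('knob pts box',k.sum(),np.median(B[k],0).round(4),B[k].min(0).round(4),B[k].max(0).round(4),P[k][:,2].max().round(4))
b=(np.abs(B[...,1])<.010)&(z>.064)&(z<.072)&(B[...,0]>-.12)&(B[...,0]<-.04)
print('bolt tip',b.sum(),np.percentile(B[b][:,0],[1,50,97,99,100]).round(4),'knobV',V[120,229])
rect(c,(V<80)&(u>215)&(u<245)&(v>105)&(v<135),.096,'knob')
c=d['plate'];P=cloud(c);z=P[...,2];H,S,V=ch(c)
roi=(u>230)&(u<420)&(v>35)&(v<180)
print('zplate,tongue,grip',[np.nanmedian(z[a:b,e:f]).round(4) for a,b,e,f in((120,150,285,305),(80,140,393,397),(80,130,314,322))])
rect(c,roi&(z>.0072),.010,'plate')
rect(c,roi&(z>.002),.006,'plate+tongue')
rect(c,roi&(z>.035),.044,'grip z')
rect(c,roi&(V<80),.044,'grip col')
```

```text
knob pts box 237 [-1.092e-01 -1.000e-04] [-0.1167 -0.0068] [-0.1031  0.0062] 0.0987
bolt tip 943 [-0.1179 -0.0898 -0.0708 -0.0701 -0.0699] knobV 77
knob [449.4 -93.7] [16.2 11. ] 47.49 [[440.0, -96.0], [448.0, -103.0], [459.0, -91.0], [451.0, -84.0]] px [222 113] [239 127]
zplate,tongue,grip [np.float64(0.0108), np.float64(0.0048), np.float64(0.0447)]
plate [552.9 274.4] [117.8 147.8] 89.55 [[479.0, 216.0], [626.0, 215.0], [627.0, 333.0], [480.0, 334.0]] px [246  51] [388 166]
plate+tongue [560.6 273.5] [121.7 167.5] 89.93 [[477.0, 213.0], [644.0, 213.0], [644.0, 334.0], [477.0, 334.0]] px [245  50] [402 168]
grip z [554.4 274.4] [79.3 15.2] 89.3 [[546.0, 235.0], [562.0, 235.0], [563.0, 314.0], [547.0, 314.0]] px [310  67] [325 151]
grip col [555.4 273.8] [18.8 84.1] 0.13 [[546.0, 316.0], [546.0, 232.0], [565.0, 232.0], [565.0, 316.0]] px [309  65] [328 154]
```

Measured: box origin (0.5545,-0.102), yaw -0.094 (top rect 244.8×150.4 ✓.). Offcut 89.8×50 at (0.5528,-0.0974). Bolt joint ≈0.012, so it has to be drawn back. Plate origin (0.5542,0.2744), yaw ≈ -0.008. I'll start with the offcut, then draw the bolt back.

```bash
cat >> h.py <<'E'
YAW=np.deg2rad(-5.39);O=np.array([.5545,-.102,0]);RB=R.from_euler('z',YAW)
def box(x,y,z): return O+RB.apply([x,y,z])
def st(t=''):
    s=manip.state();print(t,'t',round(s['clock'],2),'p',s['tool_pos'].round(4),'F',s['contact_force'].round(1),'w',round(s['gripper_width'],4),'g',round(s['grasp_force'],1));return s
E
python3 - <<'E'
from h import *
c=np.array([.5528,-.0974]);rv=down(np.deg2rad(-28.3)).as_rotvec()
manip.set_gripper(.066,20)
manip.move_pose([*c,.16],rv)
manip.move_linear([*c,.054],.15);st('down')
manip.set_gripper(.03,20);st('grip')
manip.move_linear([*c,.15],.2);s=st('up')
assert s['gripper_width']>.045
manip.move_linear([.54,.10,.12],.25)
manip.move_linear([.54,.10,.0065],.15);st('low')
manip.set_gripper(.068)
manip.move_linear([.54,.10,.15],.25)
# bolt back
rv=down(YAW).as_rotvec()
p=box(-.1215,0,.15);manip.set_gripper(.088,5)
manip.move_pose(p,rv);p[2]=.074;manip.move_linear(p,.15);st('bolt')
manip.set_gripper(.0,8);st('closed')
manip.set_gripper(.04);p[2]=.16;manip.move_linear(p,.2)
manip.set_gripper(.088)
q=box(0,-.07,.31);manip.move_pose(q,rv);manip.dwell(.2)
c=cap('wrist');cv2.imwrite('pics/chk.png',c['image']);st('end')
P=cloud(c);B=RB.inv().apply(np.nan_to_num(P.reshape(-1,3))-O)
k=(B[:,2]>.085)&(B[:,2]<.1)&(abs(B[:,0]+.11)<.03)&(abs(B[:,1])<.02);print('knob',B[k].min(0),B[k].max(0))
t=(abs(B[:,1])<.010)&(B[:,2]>.064)&(B[:,2]<.072)&(B[:,0]>-.118)&(B[:,0]<-.04);print('tip',np.percentile(B[t,0],[97,99,100]))
E
```

```text
down t 5.73 p [ 0.5538 -0.0973  0.0549] F [ 0.7 -0.3 -0.7] w 0.066 g 0.0
grip t 6.12 p [ 0.5537 -0.0976  0.0552] F [-1.1  1.2  5.2] w 0.0501 g 20.0
up t 6.75 p [ 0.552  -0.0973  0.1491] F [ 0.5 -0.5 -1. ] w 0.0506 g 20.0
low t 8.61 p [0.5406 0.0996 0.0067] F [ 0.1  0.2 -1.2] w 0.0502 g 20.0
bolt t 11.81 p [ 0.4343 -0.0902  0.0743] F [-0.1 -0.1 -0.1] w 0.0881 g 0.0
closed t 12.92 p [ 0.4338 -0.0907  0.0741] F [ 3.1 -0.2 -0.2] w 0.0134 g 8.0
end t 15.97 p [ 0.5468 -0.1709  0.3086] F [0.3 0.8 0.1] w 0.0878 g 0.0
knob [-0.12747835 -0.00709221  0.08514565] [-0.11349707  0.00674931  0.09852469]
tip [-0.08074413 -0.0802864  -0.07994784]
```

View pics/chk.png

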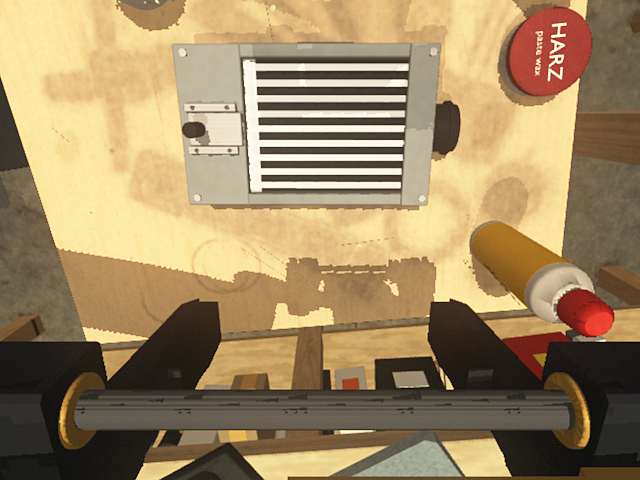

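Recess is empty, knob at (194,130) and the bolt drawn back off the recess edge (tip -80 mm). Now I grasp the plate and hover tilted.

```bash
cat >> h.py <<'E'
def tcp(xt,zt,th,zg,y=0):
    Q=R.from_euler('y',th);o=np.array([xt,y,zt])-Q.apply([.089,0,0])
    return box(*(o+Q.apply([0,0,zg]))),(RB*Q*down(0)).as_rotvec()
E
python3 - <<'E'
from h import *
g=np.array([.5542,.2744]);rv=down(-.008).as_rotvec()
manip.set_gripper(.06,50)
manip.move_pose([*g,.12],rv);manip.move_linear([*g,.014],.15);manip.dwell(.2);st('down')
manip.set_gripper(.005,50);manip.dwell(.1);s=st('grip');zg=s['tool_pos'][2]
assert .013<s['gripper_width']<.02
manip.move_linear([*g,.15],.2);st('up')
p,r=tcp(.073,.095,.18,zg);print(p,r)
m,_=tcp(.073,.13,.18,zg);manip.move_pose(m,r);manip.move_linear(p,.15);manip.dwell(.3)
s=st('hover');print(zg,(R.from_rotvec(r).inv()*R.from_rotvec(s['tcp_rot'])).magnitude(),s['moment'].round(2))
open('zg','w').write(str(zg))
import pickle;c={n:cap(n) for n in('scene','side','wrist')};pickle.dump(c,open('d2.pkl','wb'))
cv2.imwrite('pics/h.png',cv2.resize(c['side']['image'][180:360,260:500],None,fx=3,fy=3))
E
```

```text
down t 19.38 p [0.5553 0.2749 0.0154] F [-0.1 -0.1  0.6] w 0.0601 g 0.0
grip t 20.22 p [0.554  0.2744 0.0139] F [-1.   0.5  0.7] w 0.0155 g 50.0
up t 21.05 p [0.5529 0.2738 0.1482] F [-0.1 -0.1 -5. ] w 0.0157 g 50.0
[ 0.54248688 -0.10086654  0.1246481 ] [-2.220948   -2.02126151  0.1824063 ]
hover t 23.13 p [ 0.5432 -0.101   0.1257] F [ 1.1 -1.7 -4.5] w 0.0154 g 50.0
0.013939685954601651 0.0018540313895757722 [-0.07 -0.15  0.07]
```

View pics/h.png

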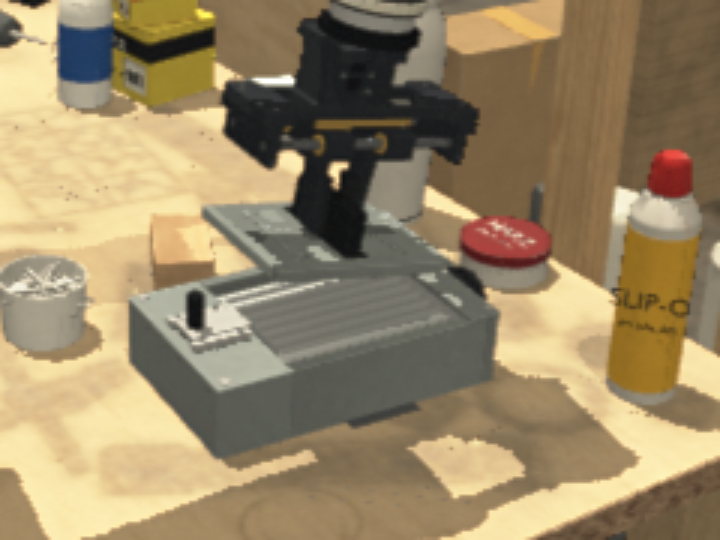

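The plate hangs tilted over the box with the tongue end low toward the lip (tip near (430,270) in the crop). The offcut lies on the bench at (180,245). Next I descend to floor contact with force checks, then hook.

Run:
```python
from h import *
zg=float(open('zg').read());th=.18
def go(xt,zt,th,rate=.05,d=.12):
    p,r=tcp(xt,zt,th,zg);manip.move_linear(p,rate,r);manip.dwell(d)
    F=np.mean([manip.state()['contact_force'] for _ in range(3)],0);fb=RB.inv().apply(F);print('%.4f %.4f %.3f'%(xt,zt,th),'Fbox',fb.round(1));return fb
f0=go(.073,.060,th,.08,.2)
z=.060
for z in np.arange(.056,.0445,-.001):
    f=go(.073,z,th,.04)
    if f[2]-f0[2]>4: break
zc=z;print('contact',zc)
z=zc+.001
for x in np.arange(.075,.0955,.002):
    f=go(x,z,th,.04)
    if f[0]-f0[0]<-8: break
print('x stop',x);st()
```

```text
0.0730 0.0600 0.180 Fbox [ 0.2  0.5 -4.4]
0.0730 0.0560 0.180 Fbox [-0.3  0.2 -5.6]
0.0730 0.0550 0.180 Fbox [ 0.2  0.6 -4.1]
0.0730 0.0540 0.180 Fbox [ 0.1 -0.3 -4.2]
0.0730 0.0530 0.180 Fbox [ 0.5 -0.4 -4.7]
0.0730 0.0520 0.180 Fbox [ 0.7 -0.9 -4.7]
0.0730 0.0510 0.180 Fbox [ 0.9  0.1 -4.3]
0.0730 0.0500 0.180 Fbox [-0.2  0.7 -4.4]
0.0730 0.0490 0.180 Fbox [-1.   0.3 -0.2]
contact 0.048999999999999995
0.0750 0.0500 0.180 Fbox [ 0.2 -0.1 -3.3]
0.0770 0.0500 0.180 Fbox [ 0.   0.3 -4.2]
0.0790 0.0500 0.180 Fbox [-0.4  0.4 -4.7]
0.0810 0.0500 0.180 Fbox [ 0.8 -0.1 -4.3]
0.0830 0.0500 0.180 Fbox [-0.1  0.7 -4.3]
0.0850 0.0500 0.180 Fbox [-0.4 -0.1 -4.6]
0.0870 0.0500 0.180 Fbox [-0.  -0.3 -4.3]
0.0890 0.0500 0.180 Fbox [-0.2  0.1 -4. ]
0.0910 0.0500 0.180 Fbox [-5.  -0.6 -1.5]
0.0930 0.0500 0.180 Fbox [-9.3 -1.   2.2]
x stop 0.09300000000000001
 t 30.67 p [ 0.5587 -0.1024  0.0797] F [-9.3 -0.1  2.2] w 0.0157 g 50.1
```

Tongue under the lip; end stop felt at about 0.0905, which matches the wall. I back off slightly and lower the free edge.

Run:
```python
from h import *
zg=float(open('zg').read())
def go(xt,zt,th,rate=.04,d=.12):
    p,r=tcp(xt,zt,th,zg);manip.move_linear(p,rate,r);manip.dwell(d)
    F=np.mean([manip.state()['contact_force'] for _ in range(3)],0);fb=RB.inv().apply(F);s=manip.state();print('%.4f %.4f %.3f'%(xt,zt,th),'Fbox',fb.round(1),'M',RB.inv().apply(s['moment']).round(2));return fb
go(.0888,.0503,.18)
for th in (.14,.10,.07,.045,.02,.0):
    f=go(.0888,.0503,th)
    if abs(f[0])>15 or f[2]>12: print('STOP');break
st()
import pickle;c=cap('side');cv2.imwrite('pics/s.png',cv2.resize(c['image'][230:350,270:450],None,fx=4,fy=4))
```

```text
0.0888 0.0503 0.180 Fbox [ 0.4 -0.6 -4.5] M [-0.05 -0.13 -0.02]
0.0888 0.0503 0.140 Fbox [-0.8 -0.  -3.6] M [-0.04 -0.14  0.11]
0.0888 0.0503 0.100 Fbox [-0.9 -0.1 -5.3] M [-0.   -0.05 -0.01]
0.0888 0.0503 0.070 Fbox [ 0.2 -0.5 -4.2] M [ 0.03 -0.02  0.  ]
0.0888 0.0503 0.045 Fbox [-0.  -0.2 -4.4] M [ 0.03 -0.05 -0.05]
0.0888 0.0503 0.020 Fbox [-0.5  0.5 -5.1] M [-0.    0.04  0.03]
0.0888 0.0503 0.000 Fbox [ 0.9  0.8 -5.1] M [-0.04  0.04  0.01]
 t 33.24 p [ 0.5547 -0.1021  0.0645] F [ 1.   0.8 -5.1] w 0.0154 g 50.0
```

View pics/s.png

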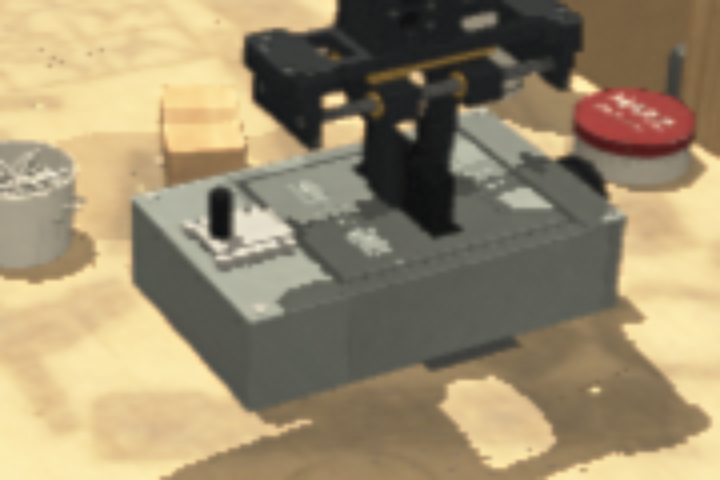

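The plate lies in the recess, apparently flush with the sill at (330,270) and its front end under the lip. I press to contact, release, and check heights from above.

Run:
```python
from h import *
zg=float(open('zg').read())
for z in (.0495,.0487,.048):
    p,r=tcp(.0888,z,0,zg);manip.move_linear(p,.03,r);manip.dwell(.1);s=st(z)
    if s['contact_force'][2]>2: break
manip.set_gripper(.05);manip.dwell(.1);st('open')
p[2]+=.12;manip.move_linear(p,.2)
rv=down(YAW).as_rotvec();manip.move_pose(box(0,-.07,.31),rv);manip.dwell(.3)
c=cap('wrist');cv2.imwrite('pics/f.png',c['image']);st('end')
P=cloud(c);B=RB.inv().apply(np.nan_to_num(P.reshape(-1,3))-O)
def h(x0,x1,y0,y1):
    k=(B[:,0]>x0)&(B[:,0]<x1)&(B[:,1]>y0)&(B[:,1]<y1)&(B[:,2]>.03);return round(float(np.median(B[k,2])),4)
for x in(-.07,-.05,-.025,.025,.05,.066): print(x,[h(x-.004,x+.004,y-.005,y+.005) for y in(-.045,-.02,.02,.045)])
print('sill',h(-.135,-.1,-.06,-.04),h(-.135,-.1,.04,.06),'lip',h(.08,.1,-.04,.04))
```

```text
0.0495 t 33.64 p [ 0.5548 -0.1021  0.0639] F [ 0.7 -0.2 -0.7] w 0.0153 g 50.0
0.0487 t 33.99 p [ 0.5548 -0.1021  0.0639] F [-2.4  0.5  5.4] w 0.0154 g 50.0
open t 34.75 p [ 0.5543 -0.102   0.0626] F [-0.1  0.7  0.4] w 0.05 g 0.0
end t 36.48 p [ 0.5475 -0.1709  0.3084] F [-0.3  0.  -0.2] w 0.0499 g 0.0
-0.07 [0.3854, 0.0607, 0.0608, 0.0608]
-0.05 [0.3969, 0.0611, 0.0611, 0.0608]
-0.025 [0.3896, 0.0607, 0.0606, 0.0607]
0.025 [0.3894, 0.0607, 0.0608, 0.0611]
0.05 [0.3966, 0.0611, 0.0613, 0.061]
0.066 [0.3889, 0.0609, 0.0608, 0.061]
sill 0.0607 0.0609 lip 0.0638
```

View pics/f.png

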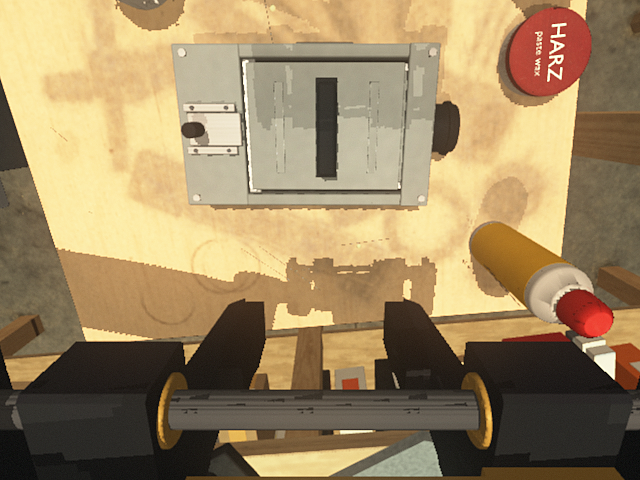

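The plate is flush with the sill (both 60.8 mm), with even gaps all round (245–407 × 60–190 px), and the tongue is under the lip. Now the bolt.

Run:
```python
from h import *
rv=down(YAW).as_rotvec()
manip.set_gripper(.088,10)
p=box(-.0945,0,.15);manip.move_pose(p,rv);p[2]=.074;manip.move_linear(p,.15);manip.dwell(.15);st('at')
manip.set_gripper(0,10);st('closed')
manip.set_gripper(0,30)
for x in np.arange(-.0935,-.0885,.001):
    q=box(x,0,.074);manip.move_linear(q,.03);manip.dwell(.1);s=manip.state();f=RB.inv().apply(s['contact_force']);print(round(x,4),f.round(1))
    if f[0]<-8: break
manip.set_gripper(.03);q[2]=.16;manip.move_linear(q,.2)
manip.move_pose(box(0,-.07,.31),rv);manip.dwell(.3)
c=cap('wrist');cv2.imwrite('pics/z.png',c['image']);st('end')
P=cloud(c);B=RB.inv().apply(np.nan_to_num(P.reshape(-1,3))-O)
k=(B[:,2]>.088)&(B[:,2]<.1)&(abs(B[:,0]+.11)<.03)&(abs(B[:,1])<.02);print('knob',B[k].min(0),B[k].max(0))
t=(abs(B[:,1])<.010)&(B[:,2]>.0645)&(B[:,2]<.072)&(B[:,0]>-.1)&(B[:,0]<-.02);print('tip',np.percentile(B[t,0],[97,99,100]))
for x in(-.05,.03,.06):
    k=(abs(B[:,0]-x)<.004)&(abs(B[:,1]-.03)<.01)&(B[:,2]<.1);print(x,np.median(B[k,2]))
```

```text
at t 38.81 p [ 0.462  -0.0936  0.0756] F [0.3 0.  0.9] w 0.0881 g 0.0
closed t 39.92 p [ 0.4593 -0.0929  0.0738] F [-4.5  0.3  4.4] w 0.0135 g 10.0
-0.0935 [-8.4 -0.2  6.1]
end t 42.64 p [ 0.5473 -0.1712  0.3091] F [0.3 0.  0.6] w 0.0301 g 0.0
knob [-0.10153099 -0.00699995  0.08819195] [-0.08810402  0.00666176  0.09880383]
tip [-0.05540456 -0.05482701 -0.05463893]
-0.05 0.06115321161546017
0.03 0.060736250863436037
0.06 0.06077675115142367
```

View pics/z.png

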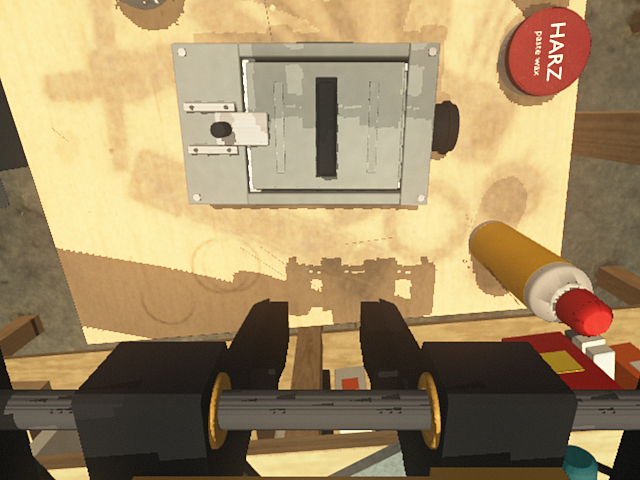

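The bolt is over the free edge (tip at (268,129) px), about 1 mm short of nominal by measurement. I'll push again to a firm stop to be certain.

Run:
```python
from h import *
rv=down(YAW).as_rotvec()
manip.set_gripper(.04,40)
p=box(-.0942,0,.13);manip.move_pose(p,rv);p[2]=.076;manip.move_linear(p,.15);manip.dwell(.1)
manip.set_gripper(0,40);manip.dwell(.1)
for x in np.arange(-.0935,-.0865,.001):
    q=box(x,0,.076);manip.move_linear(q,.03);manip.dwell(.12);s=manip.state();f=RB.inv().apply(s['contact_force']);print(round(x,4),f.round(1),RB.inv().apply(s['tool_pos']-O).round(4))
    if f[0]<-22: break
manip.set_gripper(.04);q[2]=.16;manip.move_linear(q,.2)
manip.move_pose(box(0,-.07,.31),rv);manip.dwell(.3)
c=cap('wrist');st('end')
P=cloud(c);B=RB.inv().apply(np.nan_to_num(P.reshape(-1,3))-O)
k=(B[:,2]>.088)&(B[:,2]<.1)&(abs(B[:,0]+.11)<.03)&(abs(B[:,1])<.02);print('knob',B[k].min(0),B[k].max(0))
t=(abs(B[:,1])<.010)&(B[:,2]>.0645)&(B[:,2]<.072)&(B[:,0]>-.1)&(B[:,0]<-.02);print('tip',np.percentile(B[t,0],[97,99,100]))
```

```text
-0.0935 [-7.4 -0.4  8. ] [-0.0956  0.      0.0762]
-0.0925 [-10.4  -1.   10.8] [-0.0956  0.      0.0761]
-0.0915 [-13.6  -0.4  14. ] [-0.0956  0.      0.0761]
-0.0905 [-16.1  -1.2  17.1] [-0.0956  0.      0.076 ]
-0.0895 [-19.1  -1.1  20.9] [-0.0956  0.      0.076 ]
-0.0885 [-22.8  -1.1  23.4] [-0.0956  0.0001  0.0759]
end t 49.58 p [ 0.5473 -0.1711  0.309 ] F [-0.  -0.1  0.2] w 0.0402 g 0.0
knob [-0.1014697 -0.0068511  0.0880227] [-0.08812404  0.0067103   0.09897513]
tip [-0.05549796 -0.05479992 -0.05459501]
```

The bolt is against its hard stop: the tool did not move at all from 7 to 23 N. The roughly 1 mm shortfall matches the 1 mm frame offset seen when the tongue reached the wall. Handing in.

```bash
python3 -c "
from cell import order
print(order.close_job())"
```

```text
the job is handed in; nothing more can be done
None
```

The job is handed in at about 50 s of the 72 s allowed: the offcut is on the bench, the cover plate is hooked under the lip and flush in the recess, the bolt is pushed to its end stop, and the bottles, spray can and screw tub were not touched.

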